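Nest the square parts tins

TASK

Pack away the three square steel tins. The small one has tipped over in the tool tray: stand it upright, mouth up, on the tray or the bench and let go of it; then nest the tins in size order where the large tin stands, with the middle tin fully down inside the large one and the small one fully down inside the middle one, all mouth up. Do not disturb the round tin of washers.

Things in the scene. Friction and masses are not known exactly. Their poses are not given: they have to be found in the camera images.
- large_tin_mid (a point): centre of the large open square tin of plain steel sheet, 80 x 80 mm and 52 mm high, standing mouth up; inside 74 x 74 mm, walls and floor 3 mm thick. The point is half-way up (26 mm above its underside); z is its axis towards the mouth, x and y are square to its sides.
- middle_tin_mid (a point): centre of the middle open square steel tin, 68 x 68 mm, 74 mm high, mouth up; inside 62 x 62 mm, walls and floor 3 mm. The point is half-way up (37 mm); z points to the mouth, x and y are square to its sides. Fully down in the large tin it stands 25 mm proud of that rim, point 14 mm above that tin's point. 3 mm play each side, as for the small tin.
- small_tin_mid (a point): centre of the small open square steel tin, 56 x 56 x 96 mm, walls and floor 3 mm, lying on a side in the tool tray at the start. The point is 48 mm from its underside, half-way along. Its own x axis runs along the tin to its MOUTH (level at the start, must end up); y and z are square to its sides. Fully down in the middle tin: 25 mm proud of that rim, point 14 mm above that tin's point.
- washer_tin_mid (a point): a bystander: shallow round tin of washers and nuts, 86 mm across, 42 mm high, standing on the bench; the point is half-way up. Leave it alone.
- tool_tray: low open steel tray that always stays put on the bench, 240 x 340 mm; origin at the centre of its underside. Its long side (340 mm, its y) runs roughly away from the robot. Its floor is 2 mm and its rim 26 mm above the bench. A pair of pliers lies in its near half.
Mind the look-alikes: they are no part of the job. What is shaped like the part that bears middle_tin_mid but blue is not meant. What is shaped like the part that bears small_tin_mid but green is not meant.

How it is judged:
On the way:
1. the small tin stands upright, mouth up, on the tray or the bench, clear of the other two tins, and the fingers have let go of it (angle between small_tin_mid's own x axis and vertical below 0.1 rad and height (world z) of small_tin_mid below 0.06 m and horizontal distance between small_tin_mid and middle_tin_mid above 0.05 m and horizontal distance between small_tin_mid and large_tin_mid above 0.05 m and contact force between the fingers and small_tin below 0.1 N), for 0.2 s.
At the end, for the whole second after the job is handed in: The large tin stands upright within 50 mm of where it stood; the middle tin is mouth up in it and the small tin mouth up in the middle tin, each down on the floor of the next to within 3.5 mm, centred within 10 mm and upright within 0.1 rad (angle between large_tin_mid's own z axis and vertical below 0.08 rad and height (world z) of large_tin_mid below 0.034 m and distance of large_tin_mid from where it was at the start of the episode below 0.05 m and z of middle_tin_mid in the frame of large_tin_mid below 0.0175 m and horizontal distance between middle_tin_mid and large_tin_mid below 0.01 m and angle between middle_tin_mid's own z axis and vertical below 0.1 rad and z of small_tin_mid in the frame of middle_tin_mid below 0.0175 m and horizontal distance between small_tin_mid and middle_tin_mid below 0.01 m and angle between small_tin_mid's own x axis and vertical below 0.1 rad); the robot touches nothing.
It fails at once if the round tin of washers is shifted by more than 30 mm (distance of washer_tin_mid from where it was at the start of the episode above 0.03 m).
It also fails if it takes over 72 s, if anything falls off the work surface, if the arm or the gripper's body presses on something with over 40 N, if the wrist force passes 120 N, or if a joint passes its speed limit or range.

ROBOT

A 7-joint arm with a two-finger parallel gripper is mounted at the origin on the work surface; the furniture and walls round the work are solid. World frame = base frame: x ahead of the robot, y to its left, z up, the work surface at z = 0. Lengths are in m, angles in rad, forces in N, time in s.
With the tool pointing down it reaches from about 0.35 to 0.9 m from the base axis. Payload 8.1 kg.
Tool frame: the origin (TCP) lies at the very end of the fingers, on their centre line; the grasp point (between the pads) lies 19 mm behind it (arm.tcp_to_grasp is the z of the grasp point in the tool frame, in m); z points along the fingers, y is the line along which they close (so a half turn about z gives the same grasp; the last joint's range is limited). The gripper opens to 92 mm and grips with 3 to 60 N. Pads are 19 mm wide; open, the fingers measure 130 mm over their backs; the gripper's body (75 mm by 190 mm) begins 47 mm behind the grasp point.
Start: joints at [-1.291, 0.434, 0.025, 1.573, -0.012, 1.134, -0.075], TCP at [0.233, 0.58, 0.196] pointing down, gripper open.
Joint ranges: [-2.62, 2.62], [-0.44, 2.09], [-1.27, 1.32], [0.08, 2.57], [-1.32, 4.46], [0.12, 2], [-2.74, 2.74]. Speed limits (rad/s): [2.22, 2.22, 3.01, 3.01, 3.14, 3.14, 3.14].

INTERFACE

Orientations are given as a rotation vector (axis times angle).
In Python, from cell import readout, vision, sign_off, arm gives the robot as it stands. The module is installed in compiled form; this text tells all that it offers.
- The arm moves only by the shell command python3 -m creep 'ROWS' [FORCE]. ROWS is JSON, a list of rows, each a list of 5 numbers: the shift along the tool's x, y, z in units of 4 cm (1.0 is 4 cm), then the turn about the tool's z in units of 4 degrees (1.0 is 4 degrees), then the opening, from 0 (shut) to 1 (fully open). A call has 1 to 12 rows; each row shifts and turns the commanded pose from where the row before left it, along the tool's axes as they then stand; what a row does not reach is not made up. A row lasts 1/8 s, in which the tool goes at most 62.5 mm and 10.7 degrees, less where a joint would pass 70% of its speed; a pose out of reach is approached as far as the arm can. A call with a number of a shift or a turn outside -1 to 1 is refused whole. A call with a gripper value outside its range is refused whole. The fingers move at their own pace and stop on an object; FORCE is the grip in N (left out, the last holds). Time passes only in rows, so rows that do not move let the fingers close. It gives the time, the measured TCP pose, the force, the opening and the grip force at its end, in the units of the state.
- readout.observe(): the state, without advancing time (a new reading comes with each control period).
- vision.get_image(name): name is "scene" or "top" or "wrist"; returns a dict with "pixels" (480x640x3 uint8, blue, green, red), "z_map" (480x640 float32, m along the optical axis (not along the pixel's ray), 0 where there is no reading), "camera_matrix" (3x3 intrinsics, pixels), "position" and "rotation" of the camera in the world. Camera axes: x right, y up, looking along -z (the intrinsics and any distortion apply to the point x, -y, -z); pixel columns grow to the right and rows downward; lengths in m; the calibration is good to about 2 mm. A picture is of the moment at which its call begins.
- sign_off(): hands the job in; it is judged then, once.
The state is a dict: "clock": time; "joints": joint angles; "dq": joint speeds; "joint_efforts": joint torques, N m; "position": TCP position; "ee_rot": TCP orientation; "force": force on the tool from outside, world axes, zero at the start; "ft_torque": the same for the moment, N m; "width": opening from 0.0 (shut) to 1.0 (fully open); "gripper_force": force on a finger pad.
Only numpy, scipy, OpenCV 4.12 (cv2) and the standard library are available. Lean on these libraries where they do the work, as an engineer would, in place of code of your own. Each camera call takes 0.05 s, during which the arm holds its last target. There are 200 camera calls.

## Working session

There is one attempt and no reset: what is moved stays moved. The work goes in short steps, Python scripts to look and compute and a shell command to move; the robot and the scene stay as the last step left them, time stands still between calls to the robot, and variables do not carry over. Pictures are saved under pics/ and viewed, at most 10 in all, crops included, and the job is handed in when it is done.

```bash
mkdir -p pics; cat > h.py <<'E'
from cell import readout, vision
import numpy as np, cv2
from scipy.spatial.transform import Rotation as R
def grab(n,f=None):
    im=vision.get_image(n); 
    if f: cv2.imwrite('pics/'+f,im['pixels'])
    K=np.array(im['camera_matrix']); z=im['z_map']
    Rm=np.array(im['rotation']); Rm=Rm if Rm.shape==(3,3) else R.from_rotvec(Rm).as_matrix()
    v,u=np.mgrid[0:480,0:640]
    P=np.stack([(u-K[0,2])/K[0,0]*z,-(v-K[1,2])/K[1,1]*z,-z],-1)@Rm.T+np.array(im['position'])
    P[z==0]=np.nan
    im['P']=P; return im
E
python3 - <<'E'
from h import *
for n in ('scene','top','wrist'):
    im=grab(n,n+'0.png'); np.save(n+'0.npy',im['P']); print(n,im['position'],im['rotation'],im['camera_matrix'],[k for k in im])
print(readout.observe())
E
```

```text
scene [-0.72783239 -1.11740692  1.13660316] [ 0.9696341  -0.39628074 -0.71458653] [[609.41479064   0.         309.54760894]
 [  0.         609.41479064 233.63947028]
 [  0.           0.           1.        ]] ['pixels', 'z_map', 'camera_matrix', 'position', 'rotation', 'P']
top [0.37460943 0.14306402 1.58878972] [ 0.08059054 -0.06825322 -1.54088722] [[546.09603343   0.         322.71486037]
 [  0.         546.09603343 235.17453931]
 [  0.           0.           1.        ]] ['pixels', 'z_map', 'camera_matrix', 'position', 'rotation', 'P']
wrist [0.15588599 0.61118383 0.38406714] [-0.27493326 -0.18355199  1.17805515] [[408.7557057    0.         314.48514454]
 [  0.         408.7557057  243.94580874]
 [  0.           0.           1.        ]] ['pixels', 'z_map', 'camera_matrix', 'position', 'rotation', 'P']
{'clock': 0.15, 'joints': array([-1.29060783,  0.43506912,  0.02497896,  1.57391085, -0.0116386 ,
        1.13404964, -0.07510813]), 'dq': array([ 0.00048504, -0.00147492,  0.00052347, -0.00203144, -0.00332253,
        0.00073067, -0.00060432]), 'joint_efforts': array([ 1.92564250e-03, -6.68259144e+01,  9.85939242e-01, -3.14690638e+01,
       -6.05278742e-02,  3.95367667e-02,  9.01309841e-05]), 'position': array([0.23330942, 0.57932177, 0.19561269]), 'ee_rot': array([-5.97738185e-01, -3.08403768e+00,  2.01298553e-03]), 'force': array([-0.75654595,  0.20976856,  0.32594273]), 'ft_torque': array([-0.0398867 , -0.010847  ,  0.00389636]), 'gripper_force': 0.0, 'width': 0.9963221761027147}
```

View pics/top0.png

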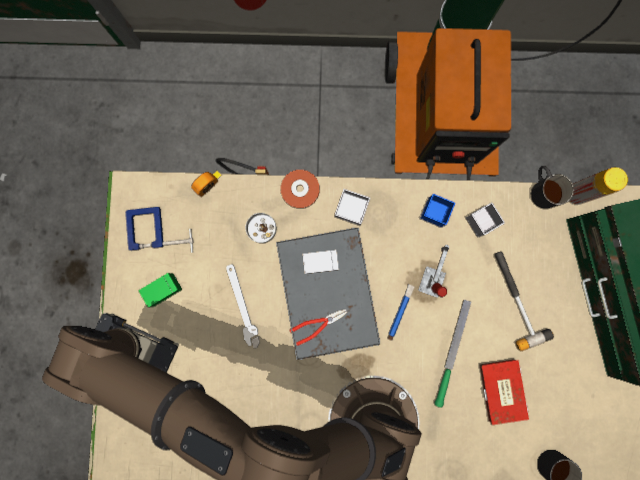

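View pics/scene0.png

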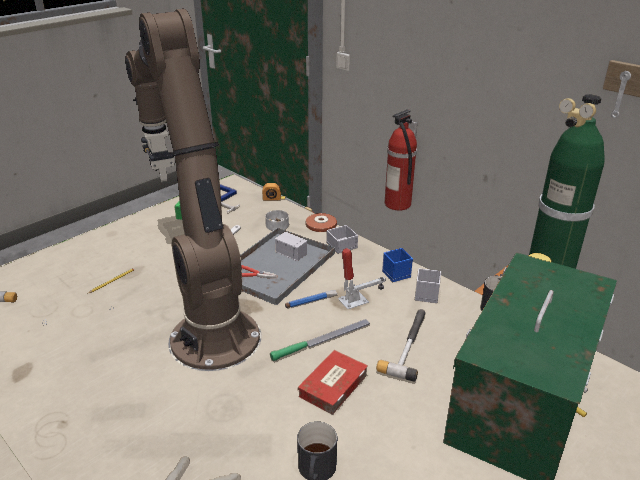

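Candidates in the top view: grey square tins at (352,207) (shallow, widest → large), (484,220) (→ middle), and blue (437,210) (decoy). Lying tins are grey in the tray at (320,262) (→ small) and green at (158,290) (decoy). The washers are at (262,228). I'll confirm in one crop and measure.

```bash
python3 - <<'E'
from h import *
t=cv2.imread('pics/top0.png'); s=cv2.imread('pics/scene0.png')
a=cv2.resize(t[180:290,290:510],(800,400),interpolation=cv2.INTER_CUBIC)
b=cv2.resize(s[215:305,250:450],(444,200),interpolation=cv2.INTER_CUBIC)
c=np.zeros((600,800,3),np.uint8); c[:400]=a; c[400:,:444]=b; cv2.imwrite('pics/crop1.png',c)
for cam,boxes in dict(top=dict(large=(330,185,375,230),mid=(465,200,505,240),small=(298,245,345,278),wash=(240,208,282,248)),
   scene=dict(large=(322,222,362,255),mid=(412,265,444,305),small=(270,230,312,264))).items():
  P=np.load(cam+'0.npy')
  for k,(u0,v0,u1,v1) in boxes.items():
    Q=P[v0:v1,u0:u1].reshape(-1,3); Q=Q[np.isfinite(Q[:,2])]
    lo=.03; Q=Q[(Q[:,2]>lo)&(Q[:,2]<.15)]
    top=np.percentile(Q[:,2],95); T=Q[Q[:,2]>top-.008]
    r=cv2.minAreaRect(T[:,:2].astype(np.float32)); print(cam,k,'top z %.4f'%top,len(T),np.round(r[0],4),np.round(r[1],4),r[2], 'mean',T.mean(0).round(4))
P=np.load('top0.npy'); print('tray floor',np.nanmedian(P[290:310,300:350,2]),'bench',np.nanmedian(P[200:220,385:410,2]))
E
```

```text
top large top z 0.0570 110 [0.6061 0.0772] [0.0802 0.0802] 73.60746765136719 mean [0.6079 0.0781 0.0535]
top mid top z 0.0772 129 [ 0.578  -0.3006] [0.0685 0.0705] 32.625919342041016 mean [ 0.5794 -0.303   0.0742]
top small top z 0.0642 496 [0.4457 0.1629] [0.0558 0.0957] 8.134538650512695 mean [0.4459 0.1634 0.06  ]
top wash top z 0.0463 48 [0.539  0.3355] [0.0835 0.0884] 2.0669078826904297 mean [0.5374 0.3412 0.0427]
scene large top z 0.0531 121 [0.6063 0.0719] [0.0989 0.088 ] 69.34353637695312 mean [0.6077 0.0712 0.0498]
scene mid top z 0.0732 151 [ 0.5797 -0.3049] [0.0812 0.0688] 34.60913848876953 mean [ 0.5797 -0.3054  0.0703]
scene small top z 0.0612 265 [0.4456 0.1567] [0.0655 0.1046] 8.144611358642578 mean [0.4449 0.1574 0.0575]
tray floor 0.0022854815304833576 bench 7.797244011931159e-05
```

View pics/crop1.png

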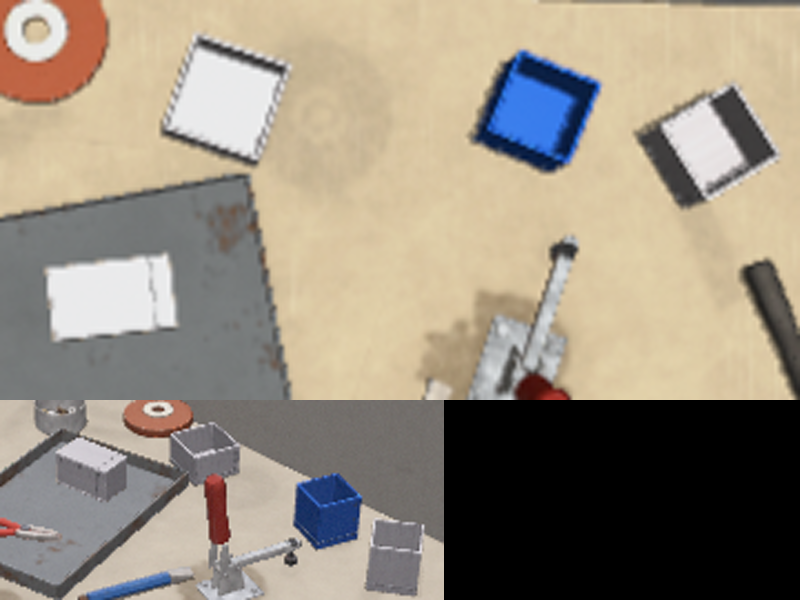

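```bash
cat >> h.py <<'E'
def plan(target,ydir_deg,n):
    """constant row (units) repeated n times to bring TCP to target with tool y along ydir_deg (mod 180)"""
    s=readout.observe(); M=R.from_rotvec(s['ee_rot']).as_matrix(); p=np.array(s['position'])
    cur=np.degrees(np.arctan2(M[1,1],M[0,1])); d=(ydir_deg-cur+90)%180-90   # world turn
    a=-d/n  # tool z is down
    A=sum((M@R.from_euler('z',k*a,degrees=True).as_matrix()) for k in range(n))
    sh=np.linalg.solve(A,np.array(target)-p)/.04
    j7=s['joints'][6]
    print('pos',p.round(4),'ydeg %.2f'%cur,'tilt',M[:,2].round(4),'j7 %.2f'%j7,'w %.3f'%s['width'],'t',s['clock'])
    print('ROW x%d:'%n,sh.round(3),'turn %.3f'%(a/4),'| sum',(sh*n).round(3),a*n/4)
E
python3 - <<'E'
from h import *
P=np.load('scene0.npy').reshape(-1,3); c=np.array([.4457,.160])
th=np.radians(98.1); ax=np.array([np.cos(th),np.sin(th)]); pe=np.array([-ax[1],ax[0]])
d=P[:,:2]-c; l=d@ax; w=d@pe
m=(abs(l)<.06)&(abs(w)<.025)&(P[:,2]>.010)&(P[:,2]<.048)
print(np.histogram(l[m],bins=np.arange(-.06,.061,.01)))
P=np.load('wrist0.npy').reshape(-1,3); d=P[:,:2]-c; print('in wrist',(np.hypot(*d.T)<.05).sum())
im=vision.get_image('wrist'); s=readout.observe(); M=R.from_rotvec(s['ee_rot']).as_matrix(); print('cam in tool',M.T@(im['position']-s['position']), 'look', M.T@R.from_rotvec(im['rotation']).as_matrix()@[0,0,-1.])
plan([.446,.12,.20],8,15)
E
```

```text
(array([23, 74, 15,  9, 10,  9, 14, 10, 10,  8,  8,  2]), array([-6.00000000e-02, -5.00000000e-02, -4.00000000e-02, -3.00000000e-02,
       -2.00000000e-02, -1.00000000e-02,  1.38777878e-17,  1.00000000e-02,
        2.00000000e-02,  3.00000000e-02,  4.00000000e-02,  5.00000000e-02,
        6.00000000e-02]))
in wrist 0
cam in tool [ 0.08371743  0.00035254 -0.18844079] look [-3.06477097e-01 -4.41073897e-04  9.51877930e-01]
pos [0.2334 0.5794 0.1957] ydeg 68.06 tilt [-3.e-04 -9.e-04 -1.e+00] j7 -0.08 w 1.002 t 0.2
ROW x15: [-0.853 -0.232 -0.006] turn 1.001 | sum [-12.789  -3.474  -0.097] 15.015177410354912
```

Small tin's end at −y is a closed face (dense scene-depth at −47 mm), so its mouth is at the +y end. I go over the mouth end.

```bash
python3 -c "
from h import *
plan([.441,.197,.17],8.1,15)"
```

```text
pos [0.2334 0.5794 0.1957] ydeg 68.06 tilt [-3.e-04 -9.e-04 -1.e+00] j7 -0.08 w 1.002 t 0.2
ROW x15: [-0.744 -0.152  0.043] turn 0.999 | sum [-11.157  -2.286   0.651] 14.990177410354912
```

```bash
python3 -m creep '[[-0.74,-0.15,0.04,1,1],[-0.74,-0.15,0.04,1,1],[-0.74,-0.15,0.04,1,1],[-0.74,-0.15,0.04,1,1],[-0.74,-0.15,0.04,1,1],[-0.74,-0.15,0.04,1,1],[-0.74,-0.15,0.04,1,1],[-0.74,-0.15,0.04,1,1]]' 5; python3 -m creep '[[-0.74,-0.15,0.04,1,1],[-0.74,-0.15,0.04,1,1],[-0.74,-0.15,0.04,1,1],[-0.74,-0.15,0.04,1,1],[-0.74,-0.15,0.04,1,1],[-0.74,-0.15,0.04,1,1],[-0.74,-0.15,0.04,1,1],[0,0,0,0,1],[0,0,0,0,1]]'
python3 - <<'E'
from h import *
im=grab('wrist','w1.png'); Q=im['P'].reshape(-1,3)
m=(np.hypot(Q[:,0]-.446,Q[:,1]-.16)<.07)&(Q[:,2]>.045)&(Q[:,2]<.07); T=Q[m]
r=cv2.minAreaRect(T[:,:2].astype(np.float32)); print(np.median(T[:,2]),len(T),r,T.mean(0))
plan([.441,.197,.012],8.1,4)
E
```

```text
clock: 1.2
position: [0.3959, 0.4024, 0.1834]
ee_rot: [1.431, 2.797, 0.0]
force: [-0.3, -1.0, -0.2]
width: 1.0
gripper_force: 0.0
clock: 2.33
position: [0.4406, 0.2, 0.1723]
ee_rot: [-2.06, -2.372, -0.001]
force: [0.0, -0.6, 0.3]
width: 1.001
gripper_force: 0.0
0.0583387790673382 7889 ((0.4463344216346741, 0.16390781104564667), (0.05665699765086174, 0.0962987095117569), 8.392263412475586) [0.44593372 0.16656416 0.05830972]
pos [0.4406 0.2004 0.1723] ydeg 8.10 tilt [ 1.e-04  5.e-04 -1.e+00] j7 -0.28 w 1.001 t 2.375
ROW x4: [-2.200e-02 -1.000e-03  1.002e+00] turn 0.000 | sum [-8.800e-02 -2.000e-03  4.007e+00] 0.00030816786833298693
```

View pics/w1.png

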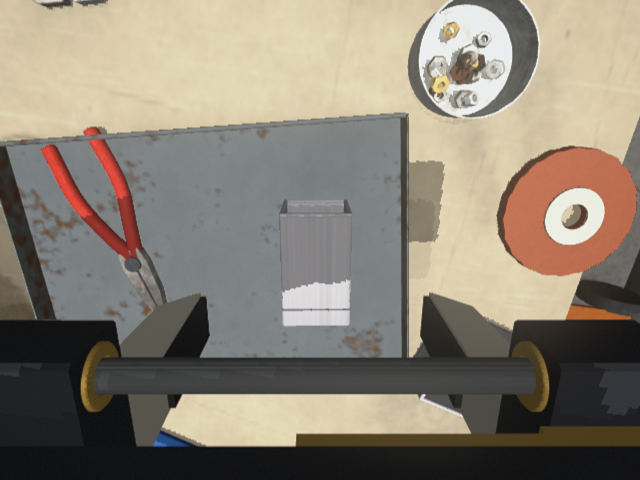

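The wrist view shows the mouth at the top (315,207), with the closed end at (315,325). Its centre is (.446,.163) and its top is at z .058, which matches the text. Next I'll descend, grip lightly at the mouth end and lift so the tin swings down.

```bash
python3 -m creep '[[-0.02,0,0.8,0,1],[0,0,0.8,0,1],[0,0,0.8,0,1],[0,0,0.8,0,1],[0,0,0.82,0,1],[0,0,0,0,1],[0,0,0,0,0],[0,0,0,0,0],[0,0,0,0,0],[0,0,0,0,0],[0,0,0,0,0],[0,0,0,0,0]]' 10; python3 -m creep '[[-0.1,0,-0.3,0,0],[-0.1,0,-0.3,0,0],[-0.1,0,-0.3,0,0],[-0.1,0,-0.3,0,0],[0,0,-0.3,0,0],[0,0,-0.3,0,0],[0,0,-0.3,0,0],[0,0,-0.3,0,0],[0,0,-0.3,0,0],[0,0,0,0,0],[0,0,0,0,0],[0,0,0,0,0]]'
python3 -c "
from h import *
grab('wrist','w2.png');im=grab('scene');P=im['P'];cv2.imwrite('pics/s2.png',cv2.resize(im['pixels'][150:300,190:390],(800,600)))"
```

```text
clock: 3.88
position: [0.4411, 0.1994, 0.0119]
ee_rot: [2.06, 2.372, 0.001]
force: [-2.2, -0.3, 7.0]
width: 0.612
gripper_force: 10.0
clock: 5.38
position: [0.4427, 0.1831, 0.119]
ee_rot: [-2.06, -2.372, 0.001]
force: [0.3, -0.3, -2.1]
width: 0.613
gripper_force: 10.0
```

View pics/s2.png

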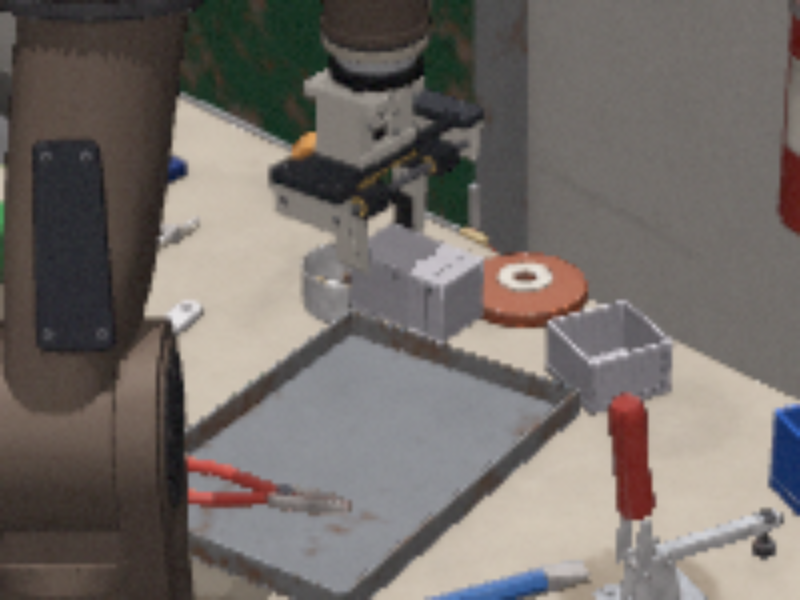

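The tin stayed level in the grip: it is light and the grip is firm. I'll lower it a little and loosen to 3 N so it can swing.

```bash
python3 -m creep '[[0,0,0.4,0,0],[0,0,0.4,0,0],[0,0,0,0,0],[0,0,0,0,0],[0,0,0,0,0]]' 3
python3 -c "
from h import *
im=grab('scene');cv2.imwrite('pics/s3.png',cv2.resize(im['pixels'][190:280,250:370],(640,480)))
P=im['P'];s=readout.observe();p=s['position'];d=P-p
m=(abs(d[...,0])<.025)&(abs(d[...,1])<.12)&(d[...,2]<.06)&(P[...,2]>.008)
Q=P[m]; 
for a in np.arange(.05,.30,.02):
  k=(Q[:,1]>a)&(Q[:,1]<a+.02)
  if k.any(): print(a.round(2),k.sum(),Q[k,2].min().round(3),Q[k,2].max().round(3))
"
```

```text
clock: 6.1
position: [0.4434, 0.1834, 0.088]
ee_rot: [2.06, 2.372, 0.002]
force: [-0.3, 0.1, -1.5]
width: 0.606
gripper_force: 3.0
0.05 1 0.01 0.01
0.11 1 0.009 0.009
0.13 5 0.009 0.061
0.15 197 0.038 0.137
0.17 123 0.008 0.148
0.19 23 0.027 0.127
0.21 18 0.057 0.126
0.23 1 0.115 0.115
0.25 12 0.008 0.03
0.27 30 0.008 0.029
```

View pics/s3.png

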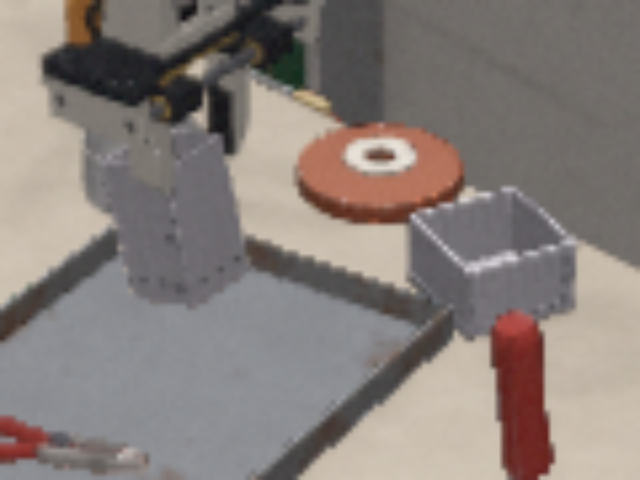

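It has swung to about 15° off vertical, with the mouth up. I'll lower it to touch, then shift −y to right it, and let go.

```bash
python3 -m creep '[[0,0,0.15,0,0],[0,0,0.15,0,0],[-0.1,0,0.12,0,0],[-0.15,0,0.05,0,0],[-0.15,0,0.03,0,0],[-0.1,0,0.02,0,0],[0,0,0,0,0],[0,0,0,0,0.7],[0,0,0,0,1],[0,0,0,0,1],[0,0,0,0,1]]' 3
python3 -m creep '[[0,0,-0.5,0,1],[0,0,-0.8,0,1],[0,0,-0.8,0,1],[0,0,-0.8,0,1],[0,0,0,0,1]]'
python3 -c "
from h import *
for n in ('wrist','scene'):
  im=grab(n,n+'4.png');Q=im['P'].reshape(-1,3)
  m=(np.hypot(Q[:,0]-.446,Q[:,1]-.155)<.06)&(Q[:,2]>.085)&(Q[:,2]<.115); T=Q[m]
  print(n,np.percentile(T[:,2],[5,50,95]),len(T),cv2.minAreaRect(T[:,:2].astype(np.float32)))
cv2.imwrite('pics/s4.png',cv2.resize(im['pixels'][190:280,250:370],(480,360)))
plan([.60,-.22,.20],32.6-90,15)
"
```

```text
clock: 7.52
position: [0.4458, 0.1636, 0.0667]
ee_rot: [-2.06, -2.372, -0.0]
force: [-1.2, -0.5, 0.0]
width: 0.972
gripper_force: 0.0
clock: 8.15
position: [0.4472, 0.1641, 0.1848]
ee_rot: [2.059, 2.371, 0.007]
force: [0.5, -0.4, -0.8]
width: 1.003
gripper_force: 0.0
wrist [0.08673354 0.09757494 0.09914929] 2190 ((0.4454725682735443, 0.1649356186389923), (0.05661119520664215, 0.05655941739678383), 7.922785758972168)
scene [0.08562463 0.09259465 0.09982854] 157 ((0.446561336517334, 0.16000717878341675), (0.06929308921098709, 0.06371086090803146), 12.898738861083984)
pos [0.4457 0.1635 0.1825] ydeg 8.07 tilt [ 2.e-04  3.e-04 -1.e+00] j7 -0.21 w 1.003 t 8.25
ROW x15: [-0.52   0.509 -0.029] turn 1.091 | sum [-7.8    7.639 -0.441] 16.36824158726063
```

View pics/s4.png

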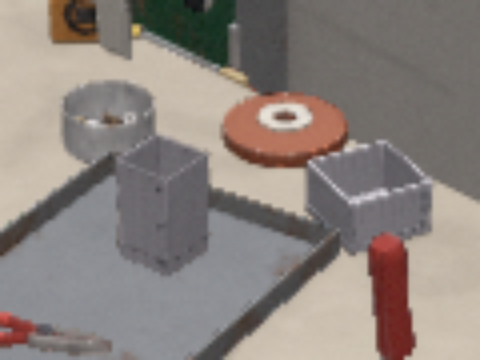

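Upright and standing free: rim at z .098, centre (.4455,.165). Next I hover over the large tin on the way to measure it close up.

```bash
python3 -c "
from h import *
plan([.615,.11,.22],-16.4,6)"
```

```text
pos [0.4457 0.1635 0.1825] ydeg 8.07 tilt [ 2.e-04  3.e-04 -1.e+00] j7 -0.21 w 1.003 t 8.25
ROW x6: [-0.198  0.719 -0.156] turn 1.020 | sum [-1.189  4.312 -0.938] 6.118241587260631
```

```bash
python3 -m creep '[[-0.2,0.72,-0.16,1,1],[-0.2,0.72,-0.16,1,1],[-0.2,0.72,-0.16,1,1],[-0.2,0.72,-0.16,1,1],[-0.2,0.72,-0.16,1,1],[-0.2,0.72,-0.16,1,1],[0,0,0,0,1],[0,0,0,0,1],[0,0,0,0,1]]'
cat >> h.py <<'E'
def rim(c,z0,z1,r=.07,n='wrist',tag=''):
    im=grab(n,tag+'.png' if tag else None);Q=im['P'].reshape(-1,3)
    T=Q[(np.hypot(Q[:,0]-c[0],Q[:,1]-c[1])<r)&(Q[:,2]>z0)&(Q[:,2]<z1)]
    b=cv2.minAreaRect(T[:,:2].astype(np.float32)); print(n,'z',np.percentile(T[:,2],[5,50,95]).round(4),len(T),np.round(b[0],4),np.round(b[1],4),round(b[2],2))
E
python3 -c "
from h import *
rim((.606,.077),.046,.06,tag='w5'); plan([.60,-.27,.22],32.6,12)"
```

```text
clock: 9.38
position: [0.6146, 0.1108, 0.2204]
ee_rot: [-2.506, -1.893, 0.001]
force: [-0.4, -0.8, 0.1]
width: 1.002
gripper_force: 0.0
wrist z [0.0471 0.0516 0.053 ] 1445 [0.6069 0.0782] [0.0809 0.0807] 72.45
pos [0.6148 0.1108 0.2206] ydeg -15.86 tilt [-1.e-03  4.e-04 -1.e+00] j7 -0.33 w 1.001 t 9.425
ROW x12: [-0.809 -0.122  0.001] turn -1.010 | sum [-9.704 -1.463  0.012] -12.114381165698084
```

```bash
python3 -c "
from h import *
plan([.562,-.275,.22],32.6,12)"
```

```text
pos [0.6148 0.1108 0.2206] ydeg -15.86 tilt [-1.e-03  4.e-04 -1.e+00] j7 -0.33 w 1.001 t 9.425
ROW x12: [-0.81  -0.204  0.001] turn -1.010 | sum [-9.724 -2.45   0.013] -12.114381165698084
```

```bash
python3 -m creep '[[-0.81,-0.2,0,-1,1],[-0.81,-0.2,0,-1,1],[-0.81,-0.2,0,-1,1],[-0.81,-0.2,0,-1,1],[-0.81,-0.2,0,-1,1],[-0.81,-0.2,0,-1,1],[-0.81,-0.2,0,-1,1],[-0.81,-0.2,0,-1,1],[-0.81,-0.2,0,-1,1],[-0.81,-0.2,0,-1,1],[-0.81,-0.2,0,-1,1],[-0.81,-0.2,0,-1,1]]'; python3 -m creep '[[0,0,0,0,1],[0,0,0,0,1]]'
python3 -c "
from h import *
rim((.579,-.302),.068,.082,tag='w6'); plan([.579,-.302,.10],32.6,4)"
```

```text
clock: 10.92
position: [0.5628, -0.2757, 0.2211]
ee_rot: [-1.517, -2.751, -0.001]
force: [1.0, 0.1, -0.4]
width: 0.999
gripper_force: 0.0
clock: 11.18
position: [0.5627, -0.2742, 0.2208]
ee_rot: [-1.521, -2.748, -0.001]
force: [-0.2, 0.5, -1.4]
width: 1.0
gripper_force: 0.0
wrist z [0.0693 0.0736 0.075 ] 1360 [ 0.5788 -0.3004] [0.0688 0.0684] 32.34
pos [ 0.5629 -0.2738  0.2209] ydeg 32.11 tilt [-1.0e-04  1.1e-03 -1.0e+00] j7 1.11 w 0.997 t 11.225
ROW x4: [-0.204 -0.009  0.756] turn -0.030 | sum [-0.815 -0.037  3.023] -0.12143801250042685
```

View pics/w6.png

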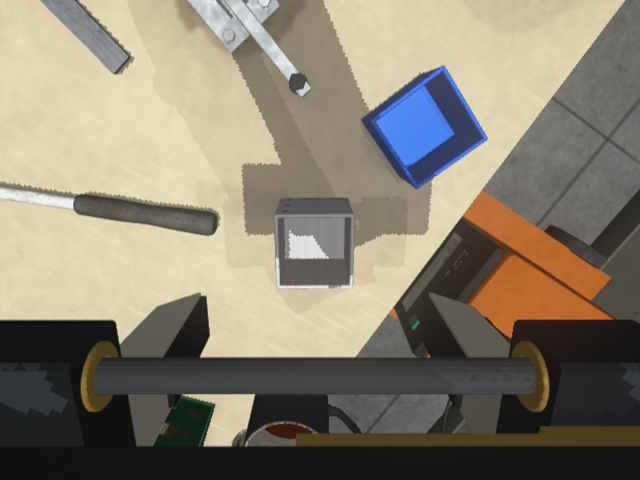

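The grey middle tin is at (315,245), with clear space for the fingers on both sides. The blue decoy is at (425,127).

```bash
python3 -c "
from h import *
plan([.5788,-.3004,.051],32.35,6)"

```

```text
pos [ 0.5629 -0.2738  0.2209] ydeg 32.11 tilt [-1.0e-04  1.1e-03 -1.0e+00] j7 1.11 w 0.997 t 11.225
ROW x6: [-0.13  -0.003  0.708] turn -0.010 | sum [-0.78  -0.02   4.248] -0.05893801250042685
```

```bash
python3 -m creep '[[-0.4,0,0.6,0,1],[-0.38,0,0.6,-0.06,1],[0,0,0.8,0,1],[0,0,0.8,0,1],[0,0,0.8,0,1],[0,-0.02,0.65,0,1],[0,0,0,0,1],[0,0,0,0,0],[0,0,0,0,0],[0,0,0,0,0],[0,0,0,0,0],[0,0,0,0,0]]' 20
python3 -m creep '[[0,0,-0.4,0,0],[0,0,-0.8,0,0],[0,0,-0.8,0,0],[0,0,-0.8,0,0],[0,0,0,0,0]]'
python3 -c "
from h import *
rim((.579,-.302),.18,.23,r=.06,n='top');rim((.579,-.302),.18,.23,r=.06,n='wrist')
plan([.6069,.0782,.162],-17,13)"
```

```text
clock: 12.72
position: [0.5788, -0.3022, 0.0512]
ee_rot: [1.516, 2.751, 0.0]
force: [-0.2, -0.0, 0.3]
width: 0.504
gripper_force: 0.0
clock: 13.35
position: [0.5803, -0.3035, 0.167]
ee_rot: [1.513, 2.746, 0.001]
force: [0.4, -0.1, -1.2]
width: 0.008
gripper_force: 0.0
top z [0.2029 0.209  0.2167] 4 [ 0.5704 -0.2969] [0.0036 0.0016] 18.3
wrist z [0.1992 0.212  0.2258] 2103 [ 0.5735 -0.2934] [0.0345 0.0036] 31.55
pos [ 0.5788 -0.3022  0.1637] ydeg 32.30 tilt [ 1.e-03 -2.e-04 -1.e+00] j7 1.17 w 0.006 t 13.45
ROW x13: [0.735 0.18  0.003] turn 0.948 | sum [9.553 2.341 0.042] 12.32543198553909
```

The grip missed: the fingers closed through. I'll look.

```bash
python3 -m creep '[[0,0,-0.5,0,1],[0,0,-0.5,0,1],[0.5,0,0,0,1],[0.5,0,0,0,1],[0,0,0,0,1],[0,0,0,0,1]]'; python3 -c "
from h import *
rim((.579,-.302),.068,.082,tag='w7')"
```

```text
clock: 14.2
position: [0.5573, -0.2687, 0.2026]
ee_rot: [-1.516, -2.751, 0.001]
force: [0.1, -0.9, -0.1]
width: 0.608
gripper_force: 0.0
wrist z [0.0688 0.0736 0.075 ] 1577 [ 0.579  -0.3007] [0.0686 0.0695] 32.62
```

View pics/w7.png

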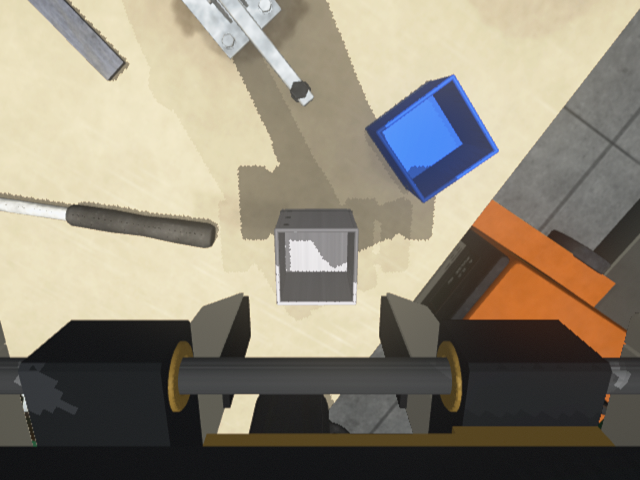

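The tin is unmoved at (315,265). I'll try again with a deeper grip and watch the width before lifting.

```bash
python3 -m creep '[[0,0,0,0,1],[0,0,0,0,1],[0,0,0,0,1]]'; python3 -c "
from h import *
plan([.579,-.3005,.040],32.4,6)"

```

```text
clock: 14.62
position: [0.5574, -0.2686, 0.2029]
ee_rot: [-1.516, -2.752, 0.0]
force: [0.3, -0.5, -0.1]
width: 0.969
gripper_force: 0.0
pos [ 0.5574 -0.2686  0.2029] ydeg 32.29 tilt [-1.e-04 -1.e-04 -1.e+00] j7 1.11 w 0.969 t 14.625
ROW x6: [-0.16   0.005  0.679] turn -0.005 | sum [-0.963  0.031  4.074] -0.027669421880435863
```

```bash
python3 -m creep '[[-0.48,0.02,0.4,0,1],[-0.48,0,0.4,0,1],[0,0,0.8,0,1],[0,0,0.8,0,1],[0,0,0.8,0,1],[0,0,0.85,0,1],[0,0,0,0,1],[0,0,0,0,1]]' 15;  python3 -m creep '[[0,0,0,0,0],[0,0,0,0,0],[0,0,0,0,0]]';  python3 -m creep '[[0,0,0,0,0],[0,0,0,0,0]]'
```

```text
clock: 15.62
position: [0.5792, -0.301, 0.0422]
ee_rot: [1.515, 2.75, -0.0]
force: [0.1, -0.6, 0.2]
width: 1.002
gripper_force: 0.0
clock: 16.0
position: [0.5789, -0.3006, 0.0417]
ee_rot: [1.515, 2.751, 0.0]
force: [-0.6, 1.2, 3.2]
width: 0.731
gripper_force: 15.0
clock: 16.25
position: [0.5789, -0.3006, 0.0417]
ee_rot: [1.515, 2.751, 0.0]
force: [-1.5, -0.3, 5.2]
width: 0.734
gripper_force: 15.0
```

Gripped at 32 mm below the rim, width .734 (67.5 mm). Now I lift and carry to the large tin.

```bash
python3 -m creep '[[0,0,-0.4,0,0],[0,0,-0.8,0,0],[0,0,-0.8,0,0],[0,0,-0.8,0,0],[0,0,-0.4,0,0],[0,0,0,0,0]]'; python3 -c "
from h import *
plan([.6069,.0782,.17],-17,13)"

```

```text
clock: 17.0
position: [0.579, -0.3007, 0.17]
ee_rot: [1.515, 2.75, 0.0]
force: [0.1, -0.6, -1.7]
width: 0.735
gripper_force: 15.0
pos [ 0.579  -0.3007  0.17  ] ydeg 32.31 tilt [ 1.7e-03 -6.0e-04 -1.0e+00] j7 1.17 w 0.735 t 17.0
ROW x13: [ 0.732  0.179 -0.   ] turn 0.948 | sum [ 9.514e+00  2.330e+00 -5.000e-03] 12.326496965880008
```

```bash
python3 -m creep '[[0.73,0.18,0,0.95,0],[0.73,0.18,0,0.95,0],[0.73,0.18,0,0.95,0],[0.73,0.18,0,0.95,0],[0.73,0.18,0,0.95,0],[0.73,0.18,0,0.95,0],[0.73,0.18,0,0.95,0],[0.73,0.18,0,0.95,0],[0.73,0.18,0,0.95,0],[0.73,0.18,0,0.95,0],[0.73,0.18,0,0.95,0],[0.73,0.18,0,0.95,0]]'; python3 -m creep '[[0.73,0.18,0,0.95,0],[0,0,0,0,0],[0,0,0,0,0],[0,0,0,0,0]]'; python3 -c "
from h import *
plan([.6069,.0782,.11],-17,3)
rim((.607,.078),.18,.21,r=.055);rim((.607,.078),.18,.215,r=.055,n='top');rim((.607,.078),.045,.058)"

```

```text
clock: 18.5
position: [0.5927, 0.0518, 0.1675]
ee_rot: [-2.465, -1.946, 0.004]
force: [1.0, 0.6, -1.7]
width: 0.73
gripper_force: 15.0
clock: 19.0
position: [0.6067, 0.0763, 0.1686]
ee_rot: [-2.528, -1.865, 0.002]
force: [0.5, -0.2, -2.4]
width: 0.731
gripper_force: 15.0
pos [0.6067 0.0763 0.1686] ydeg -17.17 tilt [-9.e-04 -5.e-04 -1.e+00] j7 -0.23 w 0.731 t 19.0
ROW x3: [ 0.016 -0.003  0.488] turn -0.014 | sum [ 0.047 -0.008  1.465] -0.041616056489282016
wrist z [0.1814 0.1995 0.2068] 7737 [0.607  0.0775] [0.0665 0.0958] 72.84Traceback (most recent call last):
  File "<string>", line 4, in <module>
    rim((.607,.078),.18,.21,r=.055);rim((.607,.078),.18,.215,r=.055,n='top');rim((.607,.078),.045,.058)
                                    ~~~^^^^^^^^^^^^^^^^^^^^^^^^^^^^^^^^^^^^^
  File "h.py", line 26, in rim
    b=cv2.minAreaRect(T[:,:2].astype(np.float32)); print(n,'z',np.percentile(T[:,2],[5,50,95]).round(4),len(T),np.round(b[0],4),np.round(b[1],4),round(b[2],2))
                                                               ~~~~~~~~~~~~~^^^^^^^^^^^^^^^^^^
    return _quantile_unchecked(
        a, q, axis, out, overwrite_input, method, keepdims, weights)
    return _ureduce(a,
                    func=_quantile_ureduce_func,
    ...<5 lines>...
                    overwrite_input=overwrite_input,
                    method=method)
    r = func(a, **kwargs)
    result = _quantile(arr,
                       quantiles=q,
    ...<2 lines>...
                       out=out,
                       weights=wgt)
    slices_having_nans = np.isnan(arr[-1, ...])
                                  ~~~^^^^^^^^^
IndexError: index -1 is out of bounds for axis 0 with size 0
```

```bash
python3 -m creep '[[0.05,0,0.5,-0.04,0],[0,0,0.5,0,0],[0,0,0.5,0,0],[0,0,0.2,0,0],[0,0,0.2,0,0],[0,0,0.2,0,0]]'; python3 -m creep '[[0,0,0.2,0,0],[0,0,0.2,0,0],[0,0,0.15,0,0],[0,0,0,0,0],[0,0,0,0,0]]'; python3 -c "
from h import *
plan([.6069,.0782,.055],-17,3)"
```

```text
clock: 19.85
position: [0.6083, 0.0794, 0.0852]
ee_rot: [2.524, 1.87, 0.002]
force: [0.5, -0.2, -2.3]
width: 0.731
gripper_force: 15.0
clock: 20.48
position: [0.6081, 0.0794, 0.0632]
ee_rot: [2.524, 1.87, 0.0]
force: [0.7, -0.1, -2.7]
width: 0.735
gripper_force: 15.0
pos [0.6081 0.0794 0.0632] ydeg -16.94 tilt [ 3.e-04  0.e+00 -1.e+00] j7 -0.17 w 0.735 t 20.475
ROW x3: [-0.012 -0.006  0.068] turn 0.005 | sum [-0.037 -0.019  0.205] 0.014753535068678048
```

```bash
python3 -m creep '[[0,0,0.1,0,0],[0,0,0.08,0,0],[0,0,0,0,0],[0,0,0,0,0.78],[0,0,0,0,0.85],[0,0,0,0,1],[0,0,0,0,1]]';python3 -m creep '[[0,0,-0.5,0,1],[0,0,-0.8,0,1],[0,0,-0.8,0,1],[0,0,-0.8,0,1],[0.4,0,-0.5,0,1],[0.4,0,0,0,1],[0,0,0,0,1],[0,0,0,0,1]]'; python3 -c "
from h import *
rim((.607,.078),.065,.09,r=.06,tag='w8');rim((.607,.078),.045,.058)"
```

```text
clock: 21.35
position: [0.608, 0.0795, 0.056]
ee_rot: [2.524, 1.87, 0.001]
force: [-0.9, 0.7, -0.1]
width: 0.985
gripper_force: 0.0
clock: 22.35
position: [0.6164, 0.1095, 0.1906]
ee_rot: [-2.524, -1.87, 0.003]
force: [0.2, -0.8, -0.0]
width: 0.996
gripper_force: 0.0
wrist z [0.0664 0.0762 0.0778] 2193 [0.6074 0.0793] [0.0695 0.0686] 73.08
wrist z [0.0459 0.0516 0.0565] 2072 [0.6069 0.0784] [0.0805 0.0808] 72.62
```

The middle tin is seated: rim at z .0765, 25 mm above the large rim, and centred. Now the small tin.

```bash
python3 -c "
from h import *
plan([.4455,.1645,.15],8,7)"
```

```text
pos [0.6167 0.1091 0.191 ] ydeg -16.99 tilt [-1.3e-03 -8.0e-04 -1.0e+00] j7 -0.29 w 0.998 t 22.45
ROW x7: [ 0.131 -0.634  0.147] turn -0.893 | sum [ 0.916 -4.438  1.03 ] -6.248602905186672
```

```bash
python3 -m creep '[[0.13,-0.63,0,-0.89,1],[0.13,-0.63,0.05,-0.89,1],[0.13,-0.63,0.1,-0.89,1],[0.13,-0.63,0.15,-0.89,1],[0.13,-0.63,0.2,-0.89,1],[0.13,-0.63,0.2,-0.89,1],[0.13,-0.63,0.2,-0.89,1],[0,0,0,0,1],[0,0,0,0,1],[0,0,0,0,1]]'; python3 -c "
from h import *
rim((.4455,.1645),.09,.104,r=.05)
plan([.4455,.1645,.0665],8,3)"
```

```text
clock: 23.7
position: [0.4481, 0.1647, 0.156]
ee_rot: [2.063, 2.369, 0.001]
force: [-0.8, 0.1, 0.3]
width: 1.002
gripper_force: 0.0
wrist z [0.0913 0.0978 0.0991] 2270 [0.4455 0.1648] [0.0565 0.0573] 8.03
pos [0.448  0.1648 0.156 ] ydeg 7.91 tilt [ 7.e-04 -1.e-04 -1.e+00] j7 -0.16 w 1.000 t 23.75
ROW x3: [ 0.001 -0.021  0.746] turn -0.007 | sum [ 2.000e-03 -6.300e-02  2.237e+00] -0.021825785549523857
```

```bash
python3 -m creep '[[0,-0.06,0.5,0,1],[0,0,0.6,0,1],[0,0,0.6,0,1],[0,0,0.54,0,1],[0,0,0,0,1],[0,0,0,0,0],[0,0,0,0,0],[0,0,0,0,0],[0,0,0,0,0],[0,0,0,0,0],[0,0,0,0,0]]' 12; python3 -m creep '[[0,0,-0.5,0,0],[0,0,-0.8,0,0],[0,0,-0.8,0,0],[0,0,-0.8,0,0],[0,0,0,0,0]]'; python3 -c "
from h import *
plan([.6074,.0793,.185],-16.9,8)"
```

```text
clock: 25.12
position: [0.4451, 0.1649, 0.0665]
ee_rot: [2.061, 2.37, 0.001]
force: [1.1, 0.0, 3.0]
width: 0.604
gripper_force: 12.0
clock: 25.75
position: [0.4458, 0.1652, 0.1839]
ee_rot: [2.061, 2.37, 0.005]
force: [0.2, 0.6, -2.0]
width: 0.605
gripper_force: 12.0
pos [0.4458 0.1652 0.1839] ydeg 7.99 tilt [ 0.0028  0.0021 -1.    ] j7 -0.19 w 0.605 t 25.75
ROW x8: [-0.244  0.522 -0.003] turn 0.778 | sum [-1.955  4.176 -0.021] 6.221906596959755
```

```bash
python3 -m creep '[[-0.24,0.52,0,0.78,0],[-0.24,0.52,0,0.78,0],[-0.24,0.52,0,0.78,0],[-0.24,0.52,0,0.78,0],[-0.24,0.52,0,0.78,0],[-0.24,0.52,0,0.78,0],[-0.24,0.52,0,0.78,0],[-0.24,0.52,0,0.78,0],[-0.03,0.02,0,0,0],[0,0,0,0,0],[0,0,0,0,0],[0,0,0,0,0]]'; python3 -c "
from h import *
rim((.607,.079),.195,.225,r=.06)
plan([.6074,.0793,.13],-16.9,1)"
```

```text
clock: 27.25
position: [0.6057, 0.0795, 0.1822]
ee_rot: [-2.524, -1.87, -0.0]
force: [-0.1, -0.2, -1.8]
width: 0.601
gripper_force: 12.0
wrist z [0.1965 0.2124 0.222 ] 7350 [0.6061 0.0806] [0.0547 0.0872] 73.29
pos [0.6058 0.0794 0.1823] ydeg -16.92 tilt [ 1.e-04  5.e-04 -1.e+00] j7 -0.23 w 0.603 t 27.3
ROW x1: [0.009 0.038 1.308] turn -0.005 | sum [0.009 0.038 1.308] -0.004872487686174765
```

```bash
python3 -m creep '[[0,0.04,0.4,0,0],[0,0,0.3,0,0],[0,0,0.2,0,0],[0,0,0.2,0,0],[0,0,0.2,0,0],[0,0,0.2,0,0],[0,0,0,0,0]]'; python3 -m creep '[[0,0,0.2,0,0],[0,0,0.2,0,0],[0,0,0.2,0,0],[0,0,0.2,0,0],[0,0,0.2,0,0],[0,0,0,0,0],[0,0,0,0,0]]'
```

```text
clock: 28.18
position: [0.6072, 0.0783, 0.1216]
ee_rot: [-2.525, -1.869, 0.002]
force: [-0.0, -0.4, -2.6]
width: 0.599
gripper_force: 12.0
clock: 29.05
position: [0.6078, 0.0782, 0.0824]
ee_rot: [2.525, 1.869, 0.0]
force: [0.1, -0.5, -1.3]
width: 0.607
gripper_force: 12.0
```

```bash
python3 -m creep '[[0,0,0.04,0,0],[0,0,0,0,0],[0,0,0,0,0.66],[0,0,0,0,0.75],[0,0,0,0,1],[0,0,0,0,1],[0,0,0,0,1]]';python3 -m creep '[[0,0,-0.5,0,1],[0,0,-0.8,0,1],[0,0,-0.8,0,1],[0,0,-0.8,0,1],[0.4,0,-0.5,0,1],[0.4,0,0,0,1],[0,0,0,0,1],[0,0,0,0,1]]'; python3 -c "
from h import *
rim((.607,.078),.092,.12,r=.055,tag='w9');rim((.607,.078),.068,.082,r=.055);rim((.607,.078),.045,.058)"
```

```text
clock: 29.92
position: [0.6077, 0.0783, 0.0807]
ee_rot: [-2.525, -1.869, -0.0]
force: [0.9, -0.1, -0.0]
width: 0.988
gripper_force: 0.0
clock: 30.92
position: [0.6163, 0.1083, 0.2154]
ee_rot: [-2.525, -1.869, 0.003]
force: [0.7, 0.2, -0.9]
width: 1.002
gripper_force: 0.0
wrist z [0.0932 0.1013 0.1029] 1617 [0.6081 0.0783] [0.0567 0.0566] 73.07
wrist z [0.069  0.0764 0.0804] 1813 [0.6076 0.08  ] [0.0676 0.0687] 73.24
wrist z [0.046  0.0516 0.0567] 1688 [0.607  0.0783] [0.0805 0.0806] 72.56
```

View pics/w9.png

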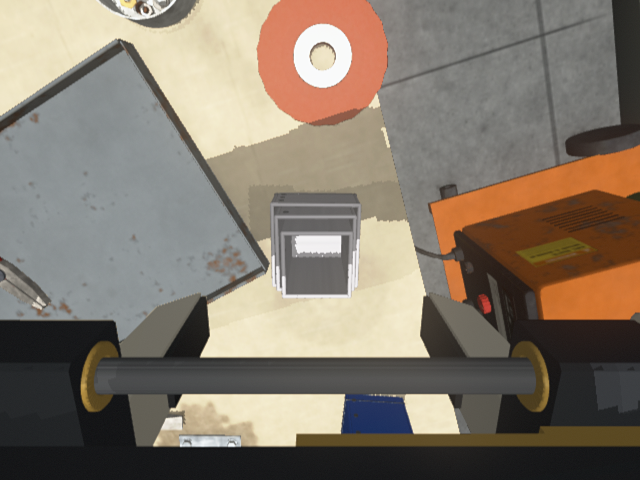

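The three tins are nested and square at (315,245). Their rims are at .102, .0765 and .052 m, about 25 mm apart, so all are fully down. The arm is clear.

```bash
python3 -c "
from cell import sign_off; print(sign_off())"
```

```text
the job is handed in; nothing more can be done
None
```

I stood the small tin upright and let go, then nested all three tins where the large one stands, each fully down. I handed the job in at about 31 s of the 72 s allowed; the hand-in gave no verdict.

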